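Shim the low end of an instrument stand until its spirit level is centred

ROBOT

A 6-joint arm with a two-finger parallel gripper is mounted at the origin on the work surface. World frame = base frame: x ahead of the robot, y to its left, z up, the work surface at z = 0. Lengths are in m, angles in rad, forces in N, time in s.
With the tool pointing down it reaches from about 0.3 to 0.875 m from the base axis. Payload 6.4 kg.
Tool frame: the origin (TCP) lies midway between the tips of the shut fingers; the grasp point (between the pads) lies ctrl.grip_point_offset behind it (ctrl.grip_point_offset is the distance from the TCP to the grasp point, in m); z points along the fingers, y is the direction in which the jaws open and shut (so a half turn about z gives the same grasp; the last joint's range is limited). The gripper opens to 85 mm and grips with 20 to 120 N. Pads are 22 mm wide; open, the fingers measure 114 mm over their backs; the gripper's body (76 mm by 85 mm) begins 54 mm behind the grasp point. The pads swing forward as they close: fully open they stand 13 mm farther back than shut.
Start: joints at [0.943, 0.181, 1.607, -0, 1.354, -0.206], TCP at [0.235, 0.525, 0.231] pointing down, gripper open.
Joint ranges: [-2.99, 2.99], [-0.89, 2.07], [0.3, 2.58], [-1.14, 4.28], [0, 2.63], [-3.12, 3.12]. Speed limits (rad/s): [2.57, 2.57, 3.01, 3.14, 3.14, 3.14].

INTERFACE

Orientations are given as a unit quaternion [w, x, y, z].
In Python, from bench import ctrl, viewer gives the robot as it stands.
- The arm moves only by the shell command python3 -m handwheel 'ROWS' [OPENING]. ROWS is JSON, a list of rows, each an object with "travel": the shift along the tool's x, y, z as a fraction of full scale, a list of three; "dr": the turn, a rotation vector about the tool's x, y, z as a fraction of full scale, a list of three. A call has 1 to 20 rows; each row shifts and turns the pose as measured when the row begins, along the tool's axes as they then stand; what a row does not reach is not made up. Full scale, the value 1, is 150 mm for a shift and 30 degrees for a turn. A row lasts 1/12 s, in which the tool goes at most 41.7 mm and 7.16 degrees, less where a joint would pass 70% of its speed; a pose out of reach is approached as far as the arm can. A call with a number of a shift or a turn outside -1 to 1 is refused whole. A call with a gripper value outside its range is refused whole. OPENING is the opening, from -1 (shut) to 1 (fully open), set as the call begins (- or left out, the last holds). The fingers move at their own pace and stop on an object; the grip force is fixed at half the most. Time passes only in rows, so rows that do not move let the fingers close. It gives the time, the measured TCP pose, the force and the opening at its end, in the units of the state.
- ctrl.get_obs(): the state, without advancing time (a new reading comes with each control period).
- viewer.camera(name): name is "scene" or "top"; returns the picture (480x640x3 uint8, red, green, blue); there is no depth.
- viewer.get_calibration(name): a dict with "camera_matrix" (3x3 intrinsics, pixels), "R" (3x3) and "t" (3): a world point X has camera coordinates R X + t. Camera axes: x right, y down, z forward; pixel columns grow to the right and rows downward; lengths in m; the calibration is good to about 2 mm. A picture is of the moment at which its call begins. get_calibration takes no time and is no camera call.
- ctrl.hand_in(): hands the job in, once; it reports no verdict.
The state is a dict: "time_s": time; "q": joint angles; "dq": joint speeds; "joint_efforts": joint torques, N m; "eef_pos": TCP position; "eef_rot": TCP orientation; "wrist_force": force on the tool from outside, world axes, zero at the start; "torque": the same for the moment, N m; "opening": opening from 0.0 (shut) to 1.0 (fully open).
Only numpy, scipy, OpenCV 4.12 (cv2) and the standard library are available. Lean on these libraries where they do the work, as an engineer would, in place of code of your own. Each camera call takes 0.05 s, during which the arm holds its last target. There are 200 camera calls.

TASK

The small analyser's stand sits low at its single-foot end, where the foot screw has seized. Take the tapered wooden wedge by its grip block and push it, thin end first and lying flat on the bench, under that foot until the bubble of the spirit level on the stand is centred between its two dark lines, then let go and leave the wedge there carrying the foot. Push slowly and gently, because the stand's damped hinge yields only slowly and the foot must not be forced; do not drive the bubble right past the lines on the other side, do not press on the stand with the robot, and leave the flat packer, the jar and the screwdriver where they are.

Things in the scene. Friction and masses are not known exactly. Their poses are not given: they have to be found in the camera images.
- wedge: Loose pale wooden wedge lying flat, about 0.12 kg, 44 mm wide, 172 mm long. Origin: on its flat underside, below the centre of the grip block; +x points to the thin tip, z up. The grip block is 26 x 26 mm in plan, square with the wedge, from 24 to 50 mm above the underside: grip it across y.
- wedge_tip (a point): Middle of the wedge's thin tip, on the underside, 155 mm along +x from the wedge's origin; same axes. The tip is 2.5 mm thick; the sloping top gains 0.154 mm per mm towards the grip block, up to 24 mm. The wedge does not slide back by itself when let go under load.
- foot_axis (a point): Point on the underside of the stand top, 34 mm above the bench when level, on the axis of the single foot. Axes as the stand's. The foot is a 20 mm steel ball end; its screw is seized at an unknown length: with the stand level the ball's lowest point is 14 to 21 mm above the bench, and 10 mm lower at the start. Push the wedge in along +y, its centre line under the foot.
- stand: Tilting aluminium stand top, analyser on it. Origin: on the hinge line, 20 mm above the bench; +y points away from the low end; the foot is 200 mm to -y. It starts 0.05 rad low and turns only about x. The foot bears on the wedge with 5 to 9 N, and the hinge is damped: about 1 N more per 10 mm/s of wedge speed. The plate is 180 mm across, overhangs the foot by 16 mm to -y, top face 46 mm high.
- base: What the stand rests on, fixed to the bench. Origin: on the bench below the foot, axes as the stand's when level. Two rubber rest blocks 30 x 30 x 25 mm stand at x = -70 and +70 mm, y = 60 mm: the wedge passes between them. Two round feet 28 mm across stand at x = -70 and +70 mm, y = 200 mm.
- level (a point): Middle of the spirit level, midway between its two dark lines (22 mm apart), on top of the vial. The vial is 90 mm long, 16 mm across, lies along the stand's y axis on the stand top, 64 mm to +x and 62 mm to +y of the foot. Axes as the stand's.
- bubble_mid (a point): Middle of the pale bubble (20 mm long), on top of the vial. It moves along the stand's y axis: at the start it is 22 mm to +y of level (towards the high end) and it moves 2.2 mm towards -y for each mm that the foot is raised.
- packer: Loose flat wooden packer, 100 x 44 x 12 mm, with a 26 mm square grip block that reaches 38 mm high; not needed. Origin under its grip block, +x along its length.
- jar: Small glass jar, 36 mm across, 50 mm high, standing on the bench; not needed. Origin at the centre of its underside.
- driver: Screwdriver with a black handle lying on the bench; not needed.
There are look-alikes about, which are no part of the job. What is shaped like the wedge but blue or grey is not meant.

How it is judged:
On the way, in this order (a step that is already met when the one before it is completed fails the run):
1. the wedge, thin end first, touches the foot from below while the bubble is still off to the high end (contact force between wedge and stand above 0.5 N and horizontal distance between wedge_tip and foot_axis below 0.09 m and y of bubble_mid in the frame of level above 0.006 m), for 0.1 s.
2. the stand has been raised on the wedge until the bubble is near the middle (contact force between wedge and stand above 1 N and y of bubble_mid in the frame of level between -0.0025 and 0.0025 m), for 0.2 s.
At the end, for the whole second after the job is handed in: The bubble's middle is within 2.5 mm of the middle of the level, the wedge lies flat (within 3 degrees) and still on the bench, carries the stand's foot (more than 1 N), and the stand is at rest (all of step 2 and angle between wedge's own z axis and vertical below 0.05 rad and linear speed of wedge below 0.01 m/s and angular speed of stand below 0.02 rad/s); the robot touches nothing.
It fails at once if the wedge was rammed against the stand (contact force above 20 N) (contact force between wedge and stand above 20 N).
It fails at once if the bubble was driven more than 9 mm past the middle on the other side (y of bubble_mid in the frame of level below -0.009 m).
It fails at once if the robot pressed on the stand (above 4 N) (contact force between any of the fingers, the arm and stand above 4 N).
It fails at once if a bystander was moved more than 25 mm (distance of any of packer, jar, driver from where it was at the start of the episode above 0.025 m).
It also fails if it takes over 58 s, if anything falls off the work surface, if the arm or the gripper's body presses on something with over 40 N, if the wrist force passes 120 N, or if a joint passes its speed limit or range.

## Working session

There is one attempt and no reset: what is moved stays moved. The work goes in short steps, Python scripts to look and compute and a shell command to move; the robot and the scene stay as the last step left them, time stands still between calls to the robot, and variables do not carry over. Pictures are saved under pics/ and viewed, about 8 in all and at most 12, crops included, and the job is handed in when it is done.

```bash
mkdir -p pics; ls; python3 - <<'E'
from bench import ctrl, viewer
import cv2, numpy as np
for n in ("scene","top"):
    cv2.imwrite(f"pics/{n}0.png", viewer.camera(n)[:,:,::-1])
    c=viewer.get_calibration(n); print(n,{k:np.round(v,4).tolist() for k,v in c.items()})
print(ctrl.get_obs(), ctrl.grip_point_offset)
E
```

```text
pics
scene {'camera_matrix': [[469.4612, 0.0, 317.5228], [0.0, 469.4612, 241.3446], [0.0, 0.0, 1.0]], 'R': [[-0.8235, 0.5672, 0.0104], [0.4428, 0.6541, -0.6132], [-0.3546, -0.5004, -0.7899]], 't': [0.4544, -0.1389, 1.1272]}
top {'camera_matrix': [[546.5689, 0.0, 306.3657], [0.0, 546.5689, 248.8669], [0.0, 0.0, 1.0]], 'R': [[-0.0133, -0.9999, 0.0095], [-0.9916, 0.012, -0.1288], [0.1286, -0.0111, -0.9916]], 't': [-0.0603, 0.5141, 1.3046]}
{'time_s': 0.1, 'q': array([ 9.42724554e-01,  1.81436771e-01,  1.60790854e+00,  2.11073846e-06,
        1.35377563e+00, -2.06292268e-01]), 'dq': array([-0.00015522, -0.00021126, -0.00260001, -0.00133146, -0.0012546 ,
        0.00131201]), 'joint_efforts': array([-3.49499878e-04, -4.45879626e+01, -3.52240419e+01, -2.72740472e-04,
        4.05054292e-03, -5.09867596e-05]), 'eef_pos': array([0.23508357, 0.52421529, 0.23049083]), 'eef_rot': array([-3.10560554e-04,  2.09330185e-01,  9.77844717e-01, -6.98185163e-04]), 'wrist_force': array([0.76872739, 0.20771524, 1.56669255]), 'torque': array([-0.01202306, -0.0126408 , -0.03749609]), 'opening': 0.9981713906253167} 0.0187
```

View pics/scene0.png

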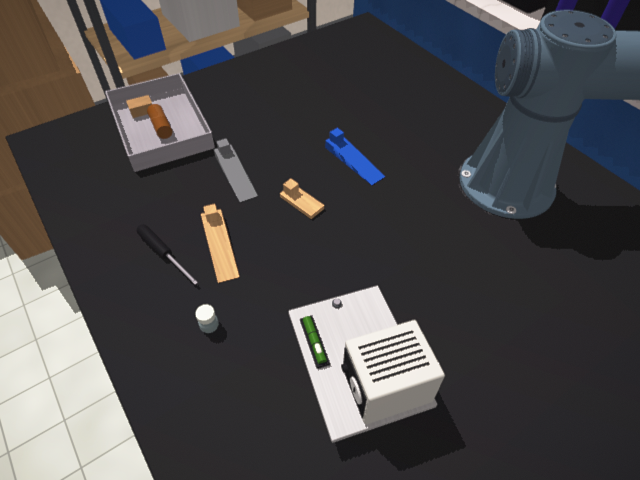

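View pics/top0.png

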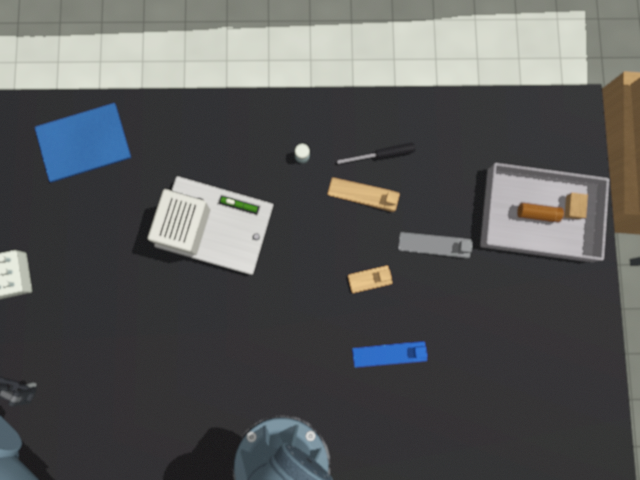

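Candidates in the top view are the pale wedge (365,194), the pale packer (370,279, shorter), the grey look-alike (435,245) and the blue look-alike (390,355). I choose the pale long one at (365,194), with its block at (391,199). The stand's foot screw head is at (256,237), the level at about (239,205) and the bubble at the left, high end. Next is a close crop of both views.

```bash
python3 - <<'E'
import cv2, numpy as np
t=cv2.imread("pics/top0.png");s=cv2.imread("pics/scene0.png")
f=lambda im,x,y,w,h,k:cv2.resize(im[y:y+h,x:x+w],None,fx=k,fy=k,interpolation=cv2.INTER_CUBIC)
A=f(t,145,160,130,120,3);  # stand top view 390x360
A=f(t,145,165,130,115,3)
B=f(t,320,165,90,60,4.4)   # wedge 396x264
C=f(s,280,280,170,165,2.3) 
out=np.zeros((600,800,3),np.uint8)
out[:A.shape[0],:A.shape[1]]=A
out[:B.shape[0],400:400+B.shape[1]]=B
D=f(s,190,195,60,95,3.4); out[270:270+D.shape[0],400:400+D.shape[1]]=D
cv2.imwrite("pics/c1.png",out)
E
```

```text
(no output)
```

View pics/c1.png

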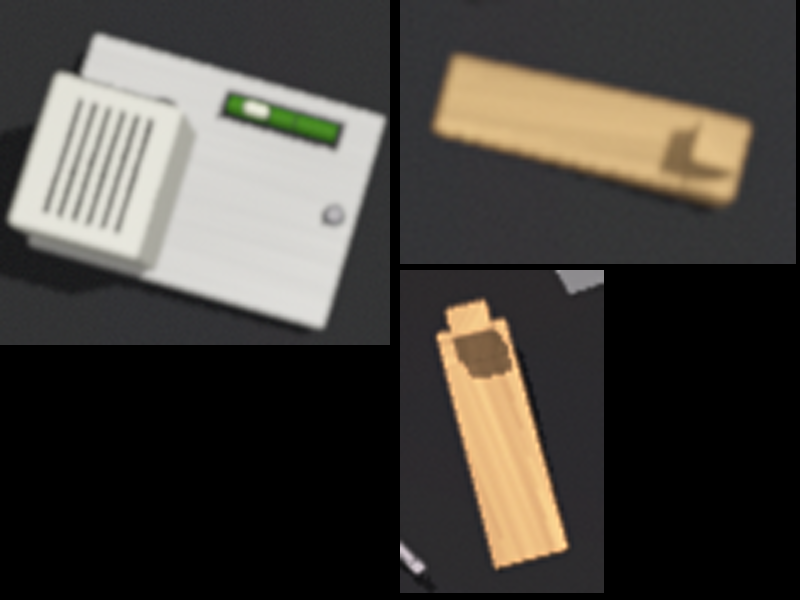

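The crop confirms a plain pale wedge: tip corners at crop (453,53) and (433,130), grip block at the right end. I also need the stand enlarged in the scene view.

```bash
python3 - <<'E'
import cv2
s=cv2.imread("pics/scene0.png")
cv2.imwrite("pics/c2.png",cv2.resize(s[280:450,280:450],None,fx=3.5,fy=3.5,interpolation=cv2.INTER_CUBIC))
E
```

```text
(no output)
```

View pics/c2.png

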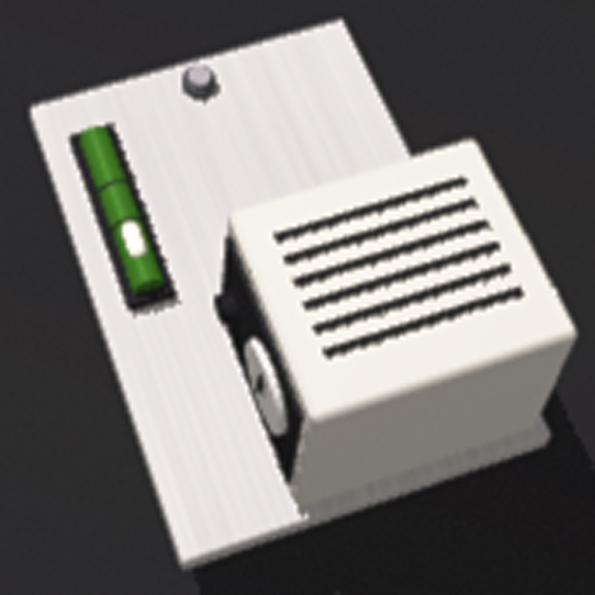

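```bash
cat > h.py <<'E'
import numpy as np
from bench import viewer
from scipy.optimize import least_squares
from scipy.spatial.transform import Rotation as Rn
C={n:viewer.get_calibration(n) for n in("scene","top")}
def proj(n,X):
    c=C[n]; p=np.asarray(c["R"])@X+np.asarray(c["t"]).ravel(); p=np.asarray(c["camera_matrix"])@p; return p[:2]/p[2]
def rz(a): return Rn.from_euler('z',a).as_matrix()
def cp(u,v,ou,ov,x0,y0,k): return ((u-ou+.5)/k-.5+x0,(v-ov+.5)/k-.5+y0)
def fit(obs,T,p0):
    r=lambda p: np.concatenate([proj(n,T(p,np.array(X(p) if callable(X) else X)))-uv for n,X,uv in obs])
    s=least_squares(r,p0,loss='soft_l1'); return s.x,r(s.x).reshape(-1,2)
E
python3 - <<'E'
from h import *
D=lambda u,v:cp(u,v,400,270,190,195,3.4); B=lambda u,v:cp(u,v,400,0,320,165,4.4); A=lambda u,v:cp(u,v,0,0,145,165,3); S=lambda u,v:cp(u,v,0,0,280,280,3.5)
W=lambda p,X: rz(p[2])@X+np.r_[p[0],p[1],0]
a=.155;w=.022
# find sides by direction: tip left/right
for sgn in (1,-1):
  o=[("scene",[a,-w*sgn,.001],D(496,568)),("scene",[a,w*sgn,.001],D(567,548)),
   ("scene",[-.017,-w*sgn,.024],D(437,333)),("scene",[-.017,w*sgn,.024],D(507,320)),
   ("scene",[-.013,-.013*sgn,.05],D(446,308)),("scene",[-.013,.013*sgn,.05],D(487,300)),
   ("scene",[.013,.013*sgn,.05],D(491,322)),("scene",[.013,-.013*sgn,.05],D(449,333)),
   ("top",[a,-w*sgn,.0025],B(453,53)),("top",[a,w*sgn,.0025],B(433,130)),
   ("top",[-.017,-w*sgn,.024],B(751,121)),("top",[-.017,w*sgn,.024],B(731,205))]
  best=min((fit(o,W,[.45,-.1,y]) for y in(0,1.57,3.14,-1.57)),key=lambda t:abs(t[1]).sum())
  print("wedge",sgn,best[0].round(4),best[1].round(1).tolist())
def T(p,X): return rz(p[2])@(Rn.from_euler('x',.05).as_matrix()@X)+np.r_[p[0],p[1],.02]
o=[("scene",[.09,-.216,.026],S(30,107)),("scene",[-.09,-.216,.026],S(342,18)),("scene",lambda p:[.09,p[3],.026],S(183,562)),
 ("top",[.09,-.216,.026],A(385,116)),("top",[-.09,-.216,.026],A(325,326)),("top",lambda p:[.09,p[3],.026],A(95,33))]
best=min((fit(o,T,[.45,.2,y,.05]) for y in(0,1.57,3.14,-1.57)),key=lambda t:abs(t[1]).sum())
p=best[0];print("stand",p.round(4),best[1].round(1).tolist())
for n,X in (("bub0",[.064,-.116,.044]),("lvl",[.064,-.138,.044]),("foot",[0,-.2,.026])):
  print(n,T(p,np.array(X)).round(4),[proj(k,T(p,np.array(X))).round(1).tolist() for k in C])
print("bubble seen",S(134,238),A(257,108),"screw",S(200,78),A(333,213))
print("base yaw dir y:",rz(p[2])[:,1], "foot bench", (rz(p[2])@[0,-.2,0])[:2]+p[:2])
E
```

```text
wedge 1 [ 0.638  -0.2791  1.2922] [[-0.0, -0.2], [0.5, 0.0], [0.3, 0.3], [-0.4, -0.6], [-0.1, -0.0], [-0.2, -0.5], [1.0, 1.7], [1.2, 1.3], [0.8, 0.2], [0.9, -1.1], [-0.1, 0.2], [0.2, -2.2]]
wedge -1 [ 0.621  -0.2695  0.9152] [[2.3, -0.0], [-40.3, 4.8], [32.1, -2.4], [-8.4, 0.5], [23.4, -1.9], [-0.7, -0.1], [-4.2, 2.5], [20.4, -0.2], [-0.3, 1.6], [14.4, -29.3], [-12.0, 24.4], [2.8, -8.5]]
stand [ 0.6027  0.2476 -0.2836  0.0299] [[-0.3, -0.3], [0.4, -0.2], [0.3, 0.1], [0.0, -0.3], [-0.3, -0.3], [0.4, -0.1]]
bub0 [0.6311 0.1164 0.0581] [[318.3, 347.7], [230.4, 200.3]]
lvl [0.625  0.0953 0.057 ] [[314.3, 336.7], [239.1, 202.8]]
foot [0.5465 0.0546 0.036 ] [[336.6, 303.8], [256.6, 235.9]]
bubble seen (317.92857142857144, 347.6428571428571) (230.33333333333331, 200.66666666666666) screw (336.7857142857143, 301.92857142857144) (255.66666666666669, 235.66666666666669)
base yaw dir y: [0.27977506 0.96006558 0.        ] foot bench [0.5467568  0.05562648]
```

The fits agree within about 1 px, and the predicted bubble and screw pixels match what I see. Next is a helper that gives the remaining distance in tool axes, plus the packer's position. Then I turn the tool.

```bash
cat > go.py <<'E'
# usage: go.py x y z heading(rad of tool x): prints remaining travel (fraction of 150mm) and turn (fraction of 30deg) in tool axes
import sys,numpy as np
from bench import ctrl
from scipy.spatial.transform import Rotation as Rn
x,y,z,h=map(float,sys.argv[1:5]); o=ctrl.get_obs()
R=Rn.from_quat(np.r_[o["eef_rot"][1:],o["eef_rot"][0]])
Rt=Rn.from_matrix(np.c_[[np.cos(h),np.sin(h),0],[np.sin(h),-np.cos(h),0],[0,0,-1.]])
print("t",round(o["time_s"],2),"pos",o["eef_pos"].round(4),"F",o["wrist_force"].round(1),"open",round(o["opening"],3))
print("travel now-axes",(R.inv().apply(np.r_[x,y,z]-o["eef_pos"])/.15).round(3),"final-axes",(Rt.inv().apply(np.r_[x,y,z]-o["eef_pos"])/.15).round(3),"dr",np.rad2deg((R.inv()*Rt).as_rotvec()/30).round(3),"q6",o["q"][5].round(2))
E
python3 - <<'E'
from h import *
for uv,z in (((376,277),.03),((349,281),.01),((391,276),.01),((302,153),.05)):
  print(uv,least_squares(lambda p:proj("top",np.r_[p,z])-uv,[.5,0]).x.round(3))
E
python3 -m handwheel '[{"travel":[0,0,0],"dr":[0,0,0.235]},{"travel":[0,0,0],"dr":[0,0,0.235]},{"travel":[0,0,0],"dr":[0,0,0.235]},{"travel":[0,0,0],"dr":[0,0,0.235]},{"travel":[0,0,0],"dr":[0,0,0.235]},{"travel":[0,0,0],"dr":[0,0,0.235]},{"travel":[0,0,0],"dr":[0,0,0.235]},{"travel":[0,0,0],"dr":[0,0,0.235]},{"travel":[0,0,0],"dr":[0,0,0.235]},{"travel":[0,0,0],"dr":[0,0,0.235]},{"travel":[0,0,0],"dr":[0,0,0.235]}]' 1
python3 go.py .638 -.279 .12 1.2922
```

```text
(376, 277) [ 0.442 -0.236]
(349, 281) [ 0.435 -0.171]
(391, 276) [ 0.446 -0.276]
(302, 153) [ 0.75  -0.059]
time_s: 1.02
eef_pos: [0.2327, 0.521, 0.2242]
eef_rot: [0.002, 0.783, 0.622, -0.006]
wrist_force: [-0.2, -0.3, 0.3]
opening: 1.0
t 1.02 pos [0.2327 0.521  0.2242] F [-0.2 -0.3  0.3] open 1.0
travel now-axes [-4.577  3.839  0.731] final-axes [-4.384  4.064  0.695] dr [-0.009  0.024  0.097] q6 1.17
```

```bash
python3 -m handwheel '[{"travel":[0,0,0],"dr":[0,0,0.1]},{"travel":[-0.2,0.18,0],"dr":[0,0,0]},{"travel":[-0.2,0.18,0],"dr":[0,0,0]},{"travel":[-0.2,0.18,0],"dr":[0,0,0]},{"travel":[-0.2,0.18,0],"dr":[0,0,0]},{"travel":[-0.2,0.18,0],"dr":[0,0,0]},{"travel":[-0.2,0.18,0],"dr":[0,0,0]},{"travel":[-0.2,0.18,0],"dr":[0,0,0]},{"travel":[-0.2,0.18,0],"dr":[0,0,0]},{"travel":[-0.2,0.18,0],"dr":[0,0,0]},{"travel":[-0.2,0.18,0],"dr":[0,0,0]},{"travel":[-0.2,0.18,0],"dr":[0,0,0]},{"travel":[-0.2,0.18,0],"dr":[0,0,0]},{"travel":[-0.2,0.18,0],"dr":[0,0,0]},{"travel":[-0.2,0.18,0],"dr":[0,0,0]},{"travel":[-0.2,0.18,0],"dr":[0,0,0]},{"travel":[-0.2,0.18,0],"dr":[0,0,0]},{"travel":[-0.2,0.18,0],"dr":[0,0,0]},{"travel":[-0.2,0.18,0],"dr":[0,0,0]},{"travel":[-0.2,0.18,0],"dr":[0,0,0]}]' 1 >/dev/null
python3 go.py .638 -.279 .12 1.2922
```

```text
t 2.68 pos [ 0.5652 -0.1909  0.2212] F [-0.   0.8  0.6] open 0.999
travel now-axes [-0.422  0.636  0.673] final-axes [-0.431  0.628  0.674] dr [-0.023  0.028  0.001] q6 -0.23
```

```bash
python3 -m handwheel '[{"travel":[-0.14,0.21,0.03],"dr":[-0.01,0.01,0]},{"travel":[-0.14,0.21,0.1],"dr":[-0.01,0.01,0]},{"travel":[-0.14,0.21,0.1],"dr":[0,0,0]},{"travel":[0,0,0.2],"dr":[0,0,0]},{"travel":[0,0,0.2],"dr":[0,0,0]},{"travel":[0,0,0],"dr":[0,0,0]},{"travel":[0,0,0],"dr":[0,0,0]}]' 1 >/dev/null
python3 go.py .638 -.279 .027 1.2922
```

```text
t 3.27 pos [ 0.6407 -0.2925  0.1207] F [ 1.2 -0.7  0.4] open 0.999
travel now-axes [ 0.084 -0.042  0.624] final-axes [ 0.081 -0.042  0.625] dr [-0.     0.01  -0.019] q6 -0.3
```

```bash
python3 -m handwheel '[{"travel":[0.083,-0.042,0],"dr":[0,0.01,-0.02]},{"travel":[0,0,0.15],"dr":[0,0,0]},{"travel":[0,0,0.15],"dr":[0,0,0]},{"travel":[0,0,0],"dr":[0,0,0]},{"travel":[0,0,0],"dr":[0,0,0]}]' 1 >/dev/null
python3 go.py .638 -.279 .027 1.2922
python3 - <<'E'
from bench import viewer
import cv2
s=viewer.camera("scene")[:,:,::-1]; cv2.imwrite("pics/s1.png",cv2.resize(s[110:300,120:330],None,fx=3,fy=3,interpolation=cv2.INTER_CUBIC))
E
```

```text
t 3.68 pos [ 0.6407 -0.2743  0.0845] F [ 0.6 -0.2  0.4] open 0.998
travel now-axes [-0.035 -0.012  0.383] final-axes [-0.035 -0.009  0.383] dr [0.016 0.001 0.011] q6 -0.3
```

View pics/s1.png

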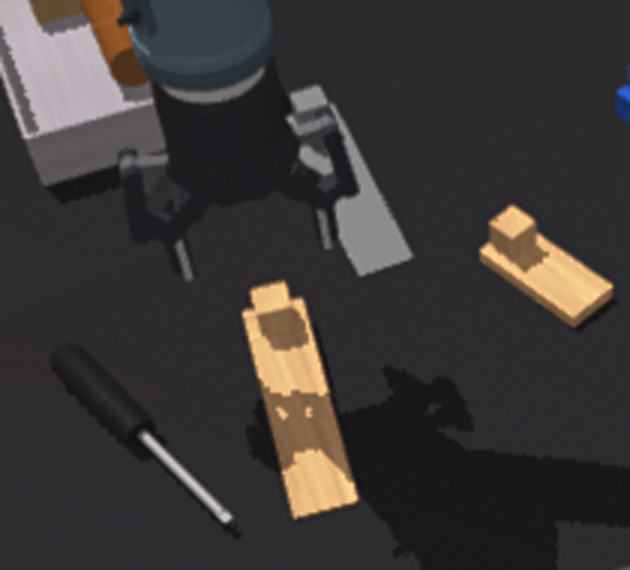

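The open fingers straddle the block (crop 270,295). The driver and the grey wedge are clear of them.

```bash
python3 -m handwheel '[{"travel":[-0.035,-0.01,0.1],"dr":[0.015,0,0.01]},{"travel":[0,0,0.1],"dr":[0,0,0]},{"travel":[0,0,0.1],"dr":[0,0,0]},{"travel":[0,0,0.05],"dr":[0,0,0]},{"travel":[0,0,0],"dr":[0,0,0]}]' 1 >/dev/null
python3 go.py .638 -.279 .027 1.2922
```

```text
t 4.15 pos [ 0.6411 -0.2803  0.0345] F [ 0.3 -0.4 -0. ] open 1.001
travel now-axes [ 0.003 -0.023  0.05 ] final-axes [ 0.003 -0.023  0.05 ] dr [0.017 0.006 0.003] q6 -0.3
```

```bash
python3 -m handwheel '[{"travel":[0,-0.025,0.04],"dr":[0.015,0.005,0]},{"travel":[0,0,0.01],"dr":[0,0,0]}]' 1 >/dev/null
python3 go.py .638 -.279 .027 1.2922
python3 -m handwheel '[{"travel":[0,0,0],"dr":[0,0,0]},{"travel":[0,0,0],"dr":[0,0,0]},{"travel":[0,0,0],"dr":[0,0,0]},{"travel":[0,0,0],"dr":[0,0,0]},{"travel":[0,0,0],"dr":[0,0,0]},{"travel":[0,0,0],"dr":[0,0,0]},{"travel":[0,0,0],"dr":[0,0,0]},{"travel":[0,0,0],"dr":[0,0,0]},{"travel":[0,0,0],"dr":[0,0,0]}]' -1
python3 go.py .638 -.279 .027 1.2922
```

```text
t 4.32 pos [ 0.6366 -0.2791  0.025 ] F [-0.4  0.5 -0.7] open 1.0
travel now-axes [ 0.003  0.009 -0.013] final-axes [ 0.003  0.009 -0.013] dr [-0.003 -0.001  0.002] q6 -0.31
time_s: 5.07
eef_pos: [0.6374, -0.2797, 0.0262]
eef_rot: [0.0, 0.798, 0.603, -0.0]
wrist_force: [0.6, 0.3, -1.1]
opening: 0.295
t 5.07 pos [ 0.6374 -0.2797  0.0262] F [ 0.6  0.3 -1.1] open 0.295
travel now-axes [ 0.006  0.003 -0.005] final-axes [ 0.006  0.003 -0.005] dr [0.    0.001 0.002] q6 -0.31
```

```bash
python3 -m handwheel '[{"travel":[0,0,-0.1],"dr":[0,0,0]},{"travel":[0,0,-0.15],"dr":[0,0,0]},{"travel":[0,0,0],"dr":[0,0,0]}]' -1 >/dev/null
python3 go.py .4908 -.1364 .06 1.2872
```

```text
t 5.32 pos [ 0.6361 -0.2789  0.0643] F [ 2.2 -1.2  0.1] open 0.294
travel now-axes [ 0.648 -1.192  0.033] final-axes [ 0.641 -1.196  0.028] dr [-0.007 -0.002  0.012] q6 -0.31
```

```bash
python3 -m handwheel '[{"travel":[0.04,-0.1,0],"dr":[0,0,0.012]},{"travel":[0.08,-0.15,0],"dr":[0,0,0]},{"travel":[0.08,-0.15,0],"dr":[0,0,0]},{"travel":[0.08,-0.15,0],"dr":[0,0,0]},{"travel":[0.08,-0.15,0],"dr":[0,0,0]},{"travel":[0.08,-0.15,0],"dr":[0,0,0]},{"travel":[0.08,-0.15,0],"dr":[0,0,0]},{"travel":[0.08,-0.12,0],"dr":[0,0,0]},{"travel":[0,0,0],"dr":[0,0,0]},{"travel":[0,0,0],"dr":[0,0,0]}]' -1 >/dev/null
python3 go.py .4908 -.1364 .0264 1.2872
```

```text
t 6.15 pos [ 0.4954 -0.1419  0.0668] F [ 0.5  0.8 -1.6] open 0.295
travel now-axes [ 0.027 -0.041  0.269] final-axes [ 0.027 -0.04   0.269] dr [ 0.012  0.004 -0.004] q6 -0.22
```

```bash
python3 -m handwheel '[{"travel":[0.026,-0.04,0],"dr":[0.01,0.004,-0.004]},{"travel":[0,0,0.1],"dr":[0,0,0]},{"travel":[0,0,0.1],"dr":[0,0,0]},{"travel":[0,0,0.04],"dr":[0,0,0]},{"travel":[0,0,0],"dr":[0,0,0]},{"travel":[0,0,0],"dr":[0,0,0]}]' -1 >/dev/null
python3 go.py .4908 -.1364 .0264 1.2872
```

```text
t 6.65 pos [ 0.4947 -0.1393  0.0319] F [ 1.   0.1 -1. ] open 0.29
travel now-axes [ 0.011 -0.031  0.037] final-axes [ 0.011 -0.03   0.037] dr [ 0.013  0.003 -0.001] q6 -0.22
```

```bash
python3 -m handwheel '[{"travel":[0.012,-0.04,0.02],"dr":[0.015,0.003,0]},{"travel":[0,0,0.015],"dr":[0,0,0]},{"travel":[0,0,0.005],"dr":[0,0,0]},{"travel":[0,0,0],"dr":[0,0,0]}]' -1 >/dev/null
python3 go.py .4908 -.1364 .0264 1.2872
python3 - <<'E'
from bench import viewer
import cv2,numpy as np
s=viewer.camera("scene")[:,:,::-1];t=viewer.camera("top")[:,:,::-1]
f=lambda im,x,y,w,h,k:cv2.resize(im[y:y+h,x:x+w],None,fx=k,fy=k,interpolation=cv2.INTER_CUBIC)
a=f(s,220,190,200,190,2.9);b=f(t,200,160,220,190,1)
cv2.imwrite("pics/s2.png",np.hstack([a,np.vstack([b,np.zeros((a.shape[0]-b.shape[0],b.shape[1],3),np.uint8)])]))
E
```

```text
t 6.98 pos [ 0.4903 -0.1367  0.027 ] F [ 0.1 -0.3 -1.6] open 0.295
travel now-axes [0.002 0.002 0.004] final-axes [0.002 0.002 0.004] dr [ 0.001  0.    -0.002] q6 -0.22
```

View pics/s2.png

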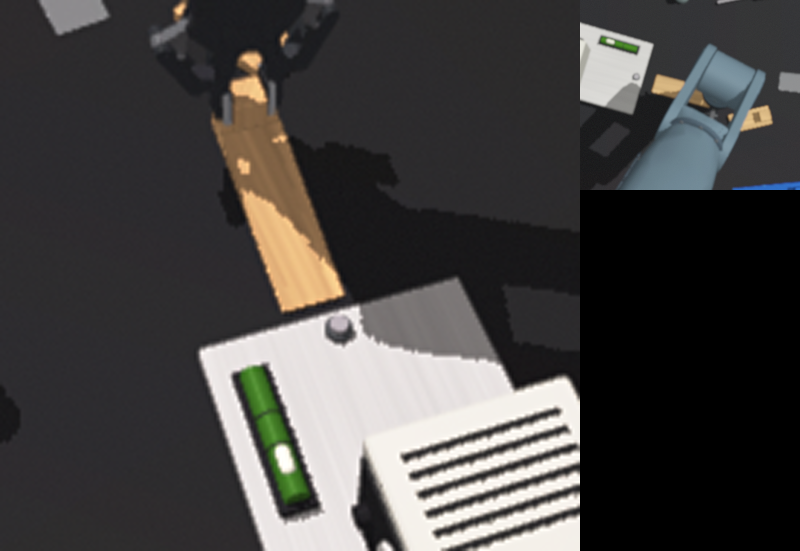

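The wedge is lying flat, with its tip corners at crop (284,312) and (343,296). The bubble at (286,459) is unchanged. I'll write the bubble and wedge check, then start pushing.

```bash
cat > bub.py <<'E'
from h import *
from bench import ctrl
import cv2
P=[.6027,.2476,-.2836]
def T(th,X): return rz(P[2])@(Rn.from_euler('x',th).as_matrix()@X)+np.r_[P[0],P[1],.02]
def bubble(n):
    im=viewer.camera(n).astype(int)
    def px(y): return proj(n,T(y/.44,np.array([.064,-.138+y,.044])))
    ps=np.array([px(y) for y in(-.034,.034)])
    m=np.zeros(im.shape[:2],np.uint8); cv2.line(m,*[tuple(int(round(a)) for a in p) for p in ps],1,7)
    w=np.clip(im[:,:,0]-100,0,None)*m*(im.min(2)>90); 
    if w.sum()==0: return None
    v,u=np.nonzero(w); k=w[v,u]; c=np.array([(u*k).sum(),(v*k).sum()])/k.sum()
    d=ps[1]-ps[0]
    return round(1000*least_squares(lambda y:[(px(y[0])-c)@d/np.linalg.norm(d)],[.01],x_scale=.01).x[0],2),int((w>0).sum())
def state():
    o=ctrl.get_obs(); d=rz(P[2])[:2,:2].T@(o["eef_pos"][:2]-[.5468,.0556])
    print("t",round(o["time_s"],2),"lat,along mm",(d*1000).round(1),"z",(o["eef_pos"][2]*1000).round(1),"F",o["wrist_force"].round(1),"open",round(o["opening"],3),"bubble y mm scene",bubble("scene"),"top",bubble("top"))
if __name__=="__main__": state()
E
python3 - <<'E'
from bub import *
for uv in ((317.8,297.4),(338.1,291.8)):
  x=least_squares(lambda p:proj("scene",np.r_[p,.0025])-uv,[.5,0]).x; print(rz(P[2])[:2,:2].T@(x-[.5468,.0556]))
state()
E
python3 -m handwheel '[{"travel":[0.015,0,0],"dr":[0,0,0]},{"travel":[0.015,0,0],"dr":[0,0,0]},{"travel":[0.015,0,0],"dr":[0,0,0]},{"travel":[0.015,0,0],"dr":[0,0,0]},{"travel":[0.015,0,0],"dr":[0,0,0]},{"travel":[0.015,0,0],"dr":[0,0,0]},{"travel":[0.015,0,0],"dr":[0,0,0]},{"travel":[0.015,0,0],"dr":[0,0,0]},{"travel":[0.015,0,0],"dr":[0,0,0]},{"travel":[0.015,0,0],"dr":[0,0,0]},{"travel":[0.015,0,0],"dr":[0,0,0]},{"travel":[0.015,0,0],"dr":[0,0,0]}]' -1 >/dev/null
python3 bub.py
```

```text
[ 0.02242166 -0.04397075]
[-0.02001167 -0.04377612]
t 7.08 lat,along mm [-2.000e-01 -2.004e+02] z 27.1 F [-0.2  0.  -0.8] open 0.292 bubble y mm scene (np.float64(7.47), 87) top (np.float64(5.26), 142)
t 8.18 lat,along mm [   0.2 -170.5] z 27.6 F [ 0.5  0.2 -0.2] open 0.289 bubble y mm scene (np.float64(7.4), 86) top (np.float64(5.23), 142)
```

```bash
sed -i 's/,1,7)/,1,3)/; s/ps=np.array.*/ps=np.array([proj(n,T(.025,np.array([.064,-.138+y,.044]))) for y in(-.034,.034)])/' bub.py; python3 bub.py
```

```text
t 8.28 lat,along mm [ 1.000e-01 -1.704e+02] z 27.5 F [-0.6  0.3 -1.1] open 0.291 bubble y mm scene (np.float64(21.59), 49) top (np.float64(18.98), 61)
```

```bash
python3 -m handwheel '[{"travel":[0.01,0,0.005],"dr":[0,0,0]},{"travel":[0.01,0,0.004],"dr":[0,0,0]},{"travel":[0.01,0,0],"dr":[0,0,0]},{"travel":[0.01,0,0],"dr":[0,0,0]},{"travel":[0.01,0,0],"dr":[0,0,0]},{"travel":[0.01,0,0],"dr":[0,0,0]},{"travel":[0.01,0,0],"dr":[0,0,0]},{"travel":[0.01,0,0],"dr":[0,0,0]},{"travel":[0.01,0,0],"dr":[0,0,0]},{"travel":[0.01,0,0],"dr":[0,0,0]}]' -1 >/dev/null
python3 bub.py; python3 go.py .4908 -.1364 .0264 1.2872
```

```text
t 9.22 lat,along mm [   0.2 -154.8] z 26.0 F [-0.8 -0.5 -1.5] open 0.291 bubble y mm scene (np.float64(21.6), 49) top (np.float64(18.96), 61)
t 9.32 pos [ 0.5037 -0.093   0.026 ] F [-1.  -1.1 -0.9] open 0.291
travel now-axes [-0.302 -0.001 -0.002] final-axes [-0.302 -0.002 -0.002] dr [ 0.003  0.001 -0.003] q6 -0.13
```

```bash
python3 -m handwheel '[{"travel":[0.008,0,0],"dr":[0,0,0]},{"travel":[0.008,0,0],"dr":[0,0,0]},{"travel":[0.008,0,0],"dr":[0,0,0]},{"travel":[0.008,0,0],"dr":[0,0,0]},{"travel":[0.008,0,0],"dr":[0,0,0]},{"travel":[0.008,0,0],"dr":[0,0,0]},{"travel":[0.008,0,0],"dr":[0,0,0]},{"travel":[0.008,0,0],"dr":[0,0,0]},{"travel":[0.008,0,0],"dr":[0,0,0]},{"travel":[0.008,0,0],"dr":[0,0,0]},{"travel":[0.008,0,0],"dr":[0,0,0]},{"travel":[0.008,0,0],"dr":[0,0,0]},{"travel":[0.008,0,0],"dr":[0,0,0]},{"travel":[0.008,0,0],"dr":[0,0,0]},{"travel":[0.008,0,0],"dr":[0,0,0]},{"travel":[0.008,0,0],"dr":[0,0,0]}]' -1 >/dev/null
python3 bub.py; python3 -c "
from bench import ctrl;print(ctrl.get_obs()['torque'].round(2))"
```

```text
t 10.65 lat,along mm [   0.2 -133.8] z 26.0 F [-0.1 -0.4 -1.7] open 0.291 bubble y mm scene (np.float64(21.6), 49) top (np.float64(18.96), 61)
[-0.11  0.01 -0.02]
```

```bash
python3 -m handwheel '[{"travel":[0.008,0,0],"dr":[0,0,0]},{"travel":[0.008,0,0],"dr":[0,0,0]},{"travel":[0.008,0,0],"dr":[0,0,0]},{"travel":[0.008,0,0],"dr":[0,0,0]},{"travel":[0.008,0,0],"dr":[0,0,0]},{"travel":[0.008,0,0],"dr":[0,0,0]},{"travel":[0.008,0,0],"dr":[0,0,0]},{"travel":[0.008,0,0],"dr":[0,0,0]},{"travel":[0.008,0,0],"dr":[0,0,0]},{"travel":[0.008,0,0],"dr":[0,0,0]}]' -1 >/dev/null
python3 bub.py; python3 -c "
from bench import ctrl;print(ctrl.get_obs()['torque'].round(2))"
```

```text
t 11.58 lat,along mm [   1.2 -131.1] z 27.5 F [-4.2 -6.8  1.4] open 0.294 bubble y mm scene (np.float64(21.08), 47) top (np.float64(18.54), 61)
[-0.82  0.59  0.16]
```

```bash
python3 go.py .5093 -.0697 .0262 1.2872; python3 -m handwheel '[{"travel":[0.011,-0.003,0.006],"dr":[0,0,0]},{"travel":[0.012,-0.002,0.006],"dr":[0,0,0]},{"travel":[0.012,-0.002,0.006],"dr":[0,0,0]},{"travel":[0.012,0,0.006],"dr":[0,0,0]}]' -1
python3 bub.py; python3 go.py .5093 -.0697 .0262 1.2872
```

```text
t 11.68 pos [ 0.5113 -0.0706  0.0275] F [-4.2 -6.7  2. ] open 0.289
travel now-axes [ 0.002 -0.014  0.009] final-axes [ 0.002 -0.014  0.009] dr [0.001 0.033 0.005] q6 -0.06
time_s: 12.02
eef_pos: [0.513, -0.07, 0.0265]
eef_rot: [0.009, 0.799, 0.602, -0.009]
wrist_force: [-3.6, -8.9, 4.3]
opening: 0.288
t 12.02 lat,along mm [   2.7 -130. ] z 26.5 F [-3.6 -8.9  4.3] open 0.288 bubble y mm scene (np.float64(20.91), 47) top (np.float64(18.49), 61)
t 12.12 pos [ 0.5131 -0.0699  0.0265] F [-4.6 -7.7  3.7] open 0.293
travel now-axes [-0.006 -0.025  0.002] final-axes [-0.006 -0.025  0.002] dr [0.007 0.05  0.007] q6 -0.05
```

```bash
python3 -m handwheel '[{"travel":[0.015,-0.015,0.002],"dr":[0,0.04,0]},{"travel":[0.015,-0.015,0.003],"dr":[0,0.04,0]},{"travel":[0.015,-0.015,0.003],"dr":[0,0.04,0]},{"travel":[0.015,-0.01,0.003],"dr":[0,0.03,0]}]' -1
python3 bub.py; python3 go.py .5093 -.0697 .0262 1.2872
```

```text
time_s: 12.45
eef_pos: [0.5114, -0.0649, 0.0269]
eef_rot: [-0.008, 0.799, 0.601, 0.023]
wrist_force: [1.1, -7.6, -3.7]
opening: 0.288
t 12.45 lat,along mm [  -0.3 -125.6] z 26.9 F [ 1.1 -7.6 -3.7] open 0.288 bubble y mm scene (np.float64(19.54), 48) top (np.float64(17.07), 60)
t 12.55 pos [ 0.5112 -0.0647  0.0267] F [ 2.4 -4.8 -4.1] open 0.291
travel now-axes [-0.036 -0.003  0.002] final-axes [-0.036 -0.003  0.003] dr [ 0.027 -0.09   0.005] q6 -0.14
```

```bash
python3 -m handwheel '[{"travel":[0.014,-0.003,0.002],"dr":[0.01,-0.03,0]},{"travel":[0.014,-0.003,0.002],"dr":[0.01,-0.03,0]},{"travel":[0.014,-0.003,0.002],"dr":[0.01,-0.02,0]},{"travel":[0.014,-0.003,0.002],"dr":[0,0,0]}]' -1
python3 bub.py; python3 go.py .5093 -.0697 .0262 1.2872
```

```text
time_s: 12.88
eef_pos: [0.5134, -0.0634, 0.0284]
eef_rot: [0.003, 0.799, 0.601, -0.002]
wrist_force: [-4.3, -10.3, 3.8]
opening: 0.293
t 12.88 lat,along mm [   1.2 -123.6] z 28.4 F [ -4.3 -10.3   3.8] open 0.293 bubble y mm scene (np.float64(18.51), 47) top (np.float64(16.53), 59)
t 12.98 pos [ 0.5135 -0.0631  0.0284] F [-2.4 -9.1  3.5] open 0.294
travel now-axes [-0.05  -0.014  0.015] final-axes [-0.05  -0.014  0.015] dr [0.006 0.01  0.003] q6 -0.06
```

```bash
python3 - <<'E'
from bench import viewer
import cv2
s=viewer.camera("scene")[:,:,::-1]; cv2.imwrite("pics/s3.png",cv2.resize(s[200:360,240:400],None,fx=3.7,fy=3.7,interpolation=cv2.INTER_CUBIC))
E
```

```text
(no output)
```

View pics/s3.png

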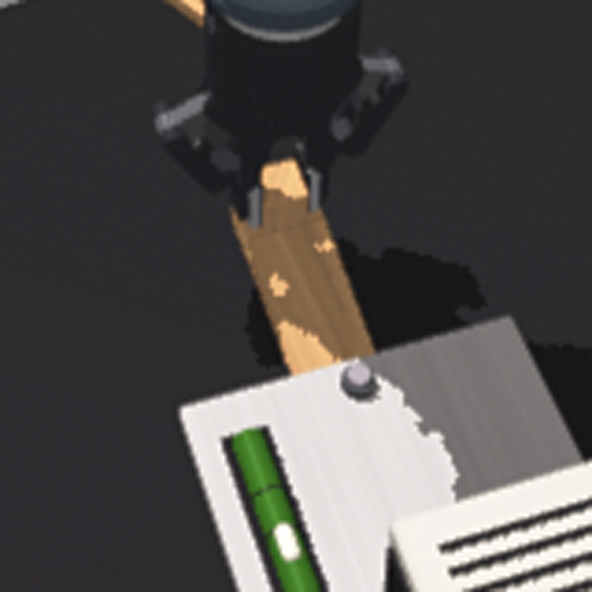

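The wedge is aligned, with its tip under the foot (screw at crop 359,378), and the bubble is on its way. I continue slowly with small lateral and downward corrections.

```bash
python3 -m handwheel '[{"travel":[0.014,-0.008,0.012],"dr":[0,0.01,0]},{"travel":[0.014,-0.008,0.008],"dr":[0,0.01,0]},{"travel":[0.014,-0.006,0.006],"dr":[0,0.01,0]},{"travel":[0.014,-0.006,0.004],"dr":[0,0.01,0]},{"travel":[0.014,-0.006,0.004],"dr":[0,0.01,0]},{"travel":[0.014,-0.006,0.004],"dr":[0,0.01,0]}]' -1
python3 bub.py; python3 go.py .5093 -.0697 .0262 1.2872
```

```text
time_s: 13.53
eef_pos: [0.5144, -0.0598, 0.0274]
eef_rot: [0.001, 0.799, 0.601, 0.009]
wrist_force: [-1.1, -9.2, -1.4]
opening: 0.292
t 13.53 lat,along mm [   1.2 -119.8] z 27.4 F [-1.1 -9.2 -1.4] open 0.292 bubble y mm scene (np.float64(17.45), 48) top (np.float64(15.56), 60)
t 13.63 pos [ 0.5144 -0.0595  0.0272] F [-0.9 -7.4 -0.7] open 0.289
travel now-axes [-0.075 -0.014  0.006] final-axes [-0.075 -0.014  0.007] dr [ 0.024 -0.024  0.006] q6 -0.08
```

```bash
python3 -m handwheel '[{"travel":[0.015,-0.008,0.005],"dr":[0.005,0,0]},{"travel":[0.015,-0.008,0.005],"dr":[0.005,0,0]},{"travel":[0.015,-0.008,0.005],"dr":[0.005,0,0]},{"travel":[0.015,-0.006,0.005],"dr":[0.003,0,0]},{"travel":[0.015,-0.006,0.005],"dr":[0.003,0.005,0]},{"travel":[0.015,-0.006,0.005],"dr":[0.003,0.005,0]},{"travel":[0.015,-0.006,0.005],"dr":[0.003,0.005,0]},{"travel":[0.015,-0.006,0.005],"dr":[0.003,0.005,0]},{"travel":[0.015,-0.006,0.005],"dr":[0.003,0.005,0]},{"travel":[0.015,-0.006,0.005],"dr":[0.003,0.005,0]}]' -1
python3 bub.py; python3 go.py .5093 -.0697 .0262 1.2872
```

```text
time_s: 14.47
eef_pos: [0.5169, -0.0534, 0.0275]
eef_rot: [0.003, 0.799, 0.602, 0.004]
wrist_force: [-3.8, -10.6, 1.9]
opening: 0.296
t 14.47 lat,along mm [   1.8 -113.1] z 27.5 F [ -3.8 -10.6   1.9] open 0.296 bubble y mm scene (np.float64(14.75), 51) top (np.float64(13.31), 61)
t 14.57 pos [ 0.5169 -0.0532  0.0275] F [-2.3 -8.5  1.3] open 0.295
travel now-axes [-0.12  -0.018  0.008] final-axes [-0.12  -0.018  0.008] dr [ 0.018 -0.005  0.008] q6 -0.06
```

```bash
python3 -m handwheel '[{"travel":[0.015,-0.01,0.006],"dr":[0.004,0.006,0]},{"travel":[0.015,-0.01,0.006],"dr":[0.004,0.006,0]},{"travel":[0.015,-0.01,0.006],"dr":[0.004,0.006,0]},{"travel":[0.015,-0.008,0.006],"dr":[0.004,0.006,0]},{"travel":[0.015,-0.008,0.006],"dr":[0.004,0.006,0]},{"travel":[0.015,-0.008,0.006],"dr":[0.004,0.006,0]},{"travel":[0.015,-0.008,0.006],"dr":[0.004,0.006,0]},{"travel":[0.015,-0.008,0.006],"dr":[0.004,0.006,0]},{"travel":[0.015,-0.008,0.006],"dr":[0.004,0.006,0]},{"travel":[0.015,-0.008,0.006],"dr":[0.004,0.006,0]},{"travel":[0.015,-0.008,0.006],"dr":[0.004,0.006,0]},{"travel":[0.015,-0.008,0.006],"dr":[0.004,0.006,0]},{"travel":[0.015,-0.008,0.006],"dr":[0.004,0.006,0]},{"travel":[0.015,-0.008,0.006],"dr":[0.004,0.006,0]},{"travel":[0.015,-0.008,0.006],"dr":[0.004,0.006,0]},{"travel":[0.015,-0.008,0.006],"dr":[0.004,0.006,0]}]' -1
python3 bub.py; python3 go.py .5093 -.0697 .0262 1.2872
```

```text
time_s: 15.9
eef_pos: [0.5192, -0.0415, 0.0255]
eef_rot: [-0.002, 0.799, 0.601, 0.008]
wrist_force: [-3.2, -10.6, 2.5]
opening: 0.296
t 15.9 lat,along mm [   0.6 -100.9] z 25.5 F [ -3.2 -10.6   2.5] open 0.296 bubble y mm scene (np.float64(11.6), 51) top (np.float64(11.24), 58)
t 16.0 pos [ 0.5192 -0.0412  0.0255] F [-0.9 -9.   2.2] open 0.29
travel now-axes [-0.201 -0.011 -0.008] final-axes [-0.201 -0.01  -0.004] dr [ 0.012 -0.031  0.006] q6 -0.05
```

```bash
python3 -m handwheel '[{"travel":[0.015,-0.008,0],"dr":[0.004,-0.01,0]},{"travel":[0.015,-0.008,0.002],"dr":[0.004,-0.01,0]},{"travel":[0.015,-0.008,0.003],"dr":[0.004,0,0]},{"travel":[0.015,-0.008,0.003],"dr":[0.004,0,0]},{"travel":[0.015,-0.008,0.003],"dr":[0.004,0.004,0]},{"travel":[0.015,-0.008,0.003],"dr":[0.004,0.004,0]},{"travel":[0.015,-0.008,0.003],"dr":[0.004,0.004,0]},{"travel":[0.015,-0.008,0.003],"dr":[0.004,0.004,0]},{"travel":[0.015,-0.008,0.003],"dr":[0.004,0.004,0]},{"travel":[0.015,-0.008,0.003],"dr":[0.004,0.004,0]},{"travel":[0.015,-0.008,0.003],"dr":[0.004,0.004,0]},{"travel":[0.015,-0.008,0.003],"dr":[0.004,0.004,0]},{"travel":[0.015,-0.008,0.003],"dr":[0.004,0.004,0]},{"travel":[0.015,-0.008,0.003],"dr":[0.004,0.004,0]},{"travel":[0.015,-0.008,0.003],"dr":[0.004,0.004,0]},{"travel":[0.015,-0.008,0.003],"dr":[0.004,0.004,0]}]' -1
python3 bub.py; python3 go.py .5093 -.0697 .0262 1.2872
```

```text
time_s: 17.33
eef_pos: [0.5199, -0.0305, 0.0293]
eef_rot: [0.002, 0.8, 0.6, -0.004]
wrist_force: [-1.3, -9.6, -1.5]
opening: 0.292
t 17.33 lat,along mm [ -1.7 -90.1] z 29.3 F [-1.3 -9.6 -1.5] open 0.292 bubble y mm scene (np.float64(4.88), 52) top (np.float64(4.78), 53)
t 17.43 pos [ 0.5199 -0.03    0.0292] F [-0.6 -6.6 -0. ] open 0.293
travel now-axes [-0.274  0.007  0.022] final-axes [-0.274  0.006  0.02 ] dr [-0.003  0.016 -0.001] q6 0.01
```

The heel has lifted by about 3 mm (z 29.3), so I settle the wedge down before going on.

```bash
python3 -m handwheel '[{"travel":[0.002,0,0.015],"dr":[0,0.01,0]},{"travel":[0.002,0.002,0.012],"dr":[0,0.005,0]},{"travel":[0.002,0.002,0.01],"dr":[0,0,0]}]' -1
python3 bub.py; python3 go.py .5093 -.0697 .0262 1.2872
```

```text
time_s: 17.68
eef_pos: [0.521, -0.0302, 0.0254]
eef_rot: [-0.0, 0.8, 0.6, -0.001]
wrist_force: [-12.7, -3.5, 25.1]
opening: 0.294
t 17.68 lat,along mm [ -0.7 -89.6] z 25.4 F [-12.7  -3.5  25.1] open 0.294 bubble y mm scene (np.float64(7.59), 52) top (np.float64(7.84), 54)
t 17.78 pos [ 0.5211 -0.0302  0.0254] F [-5.7 -3.9 12. ] open 0.291
travel now-axes [-0.275 -0.001 -0.005] final-axes [-0.275 -0.002 -0.005] dr [-0.003  0.003 -0.001] q6 0.0
```

```bash
python3 -m handwheel '[{"travel":[0.015,-0.005,0],"dr":[0,0.003,0]},{"travel":[0.015,-0.005,0.003],"dr":[0,0.003,0]},{"travel":[0.015,-0.005,0.004],"dr":[0,0.003,0]},{"travel":[0.015,-0.005,0.005],"dr":[0,0.003,0]},{"travel":[0.015,-0.005,0.006],"dr":[0,0.003,0]},{"travel":[0.015,-0.005,0.006],"dr":[0,0.003,0]},{"travel":[0.015,-0.005,0.006],"dr":[0,0.003,0]},{"travel":[0.015,-0.005,0.006],"dr":[0,0.003,0]},{"travel":[0.015,-0.005,0.006],"dr":[0,0.003,0]},{"travel":[0.015,-0.005,0.006],"dr":[0,0.003,0]}]' -1
python3 bub.py; python3 go.py .5093 -.0697 .0262 1.2872
```

```text
time_s: 18.62
eef_pos: [0.5238, -0.0231, 0.0254]
eef_rot: [0.007, 0.799, 0.601, -0.002]
wrist_force: [-4.5, -12.6, 8.6]
opening: 0.287
t 18.62 lat,along mm [ -0. -82.] z 25.4 F [ -4.5 -12.6   8.6] open 0.287 bubble y mm scene (np.float64(5.05), 52) top (np.float64(3.74), 62)
t 18.72 pos [ 0.5239 -0.0228  0.0254] F [-4.8 -9.9  8.1] open 0.291
travel now-axes [-0.327 -0.007 -0.002] final-axes [-0.327 -0.006 -0.005] dr [0.018 0.02  0.006] q6 0.03
```

```bash
python3 -m handwheel '[{"travel":[0.015,-0.006,0.004],"dr":[0.004,0.006,0]},{"travel":[0.015,-0.006,0.004],"dr":[0.004,0.006,0]},{"travel":[0.015,-0.006,0.005],"dr":[0.004,0.006,0]},{"travel":[0.015,-0.006,0.006],"dr":[0.004,0.006,0]},{"travel":[0.015,-0.006,0.006],"dr":[0.004,0.006,0]},{"travel":[0.015,-0.006,0.006],"dr":[0.004,0.006,0]},{"travel":[0.015,-0.006,0.006],"dr":[0.004,0.006,0]},{"travel":[0.015,-0.006,0.006],"dr":[0.004,0.006,0]},{"travel":[0.015,-0.006,0.006],"dr":[0.004,0.006,0]},{"travel":[0.015,-0.006,0.006],"dr":[0.004,0.006,0]}]' -1
python3 bub.py; python3 go.py .5093 -.0697 .0262 1.2872
```

```text
time_s: 19.55
eef_pos: [0.5264, -0.0176, 0.0254]
eef_rot: [0.003, 0.798, 0.603, -0.002]
wrist_force: [-5.3, -12.1, 7.1]
opening: 0.292
t 19.55 lat,along mm [  0.9 -76. ] z 25.4 F [ -5.3 -12.1   7.1] open 0.292 bubble y mm scene (np.float64(3.21), 55) top (np.float64(0.71), 75)
t 19.65 pos [ 0.5265 -0.0174  0.0254] F [ -4.5 -10.4   7.6] open 0.296
travel now-axes [-0.367 -0.015 -0.003] final-axes [-0.367 -0.012 -0.005] dr [0.002 0.013 0.015] q6 0.03
```

```bash
python3 -m handwheel '[{"travel":[0.015,-0.008,0.004],"dr":[0.002,0.005,0.002]},{"travel":[0.015,-0.008,0.004],"dr":[0.002,0.005,0.002]},{"travel":[0.015,-0.008,0.005],"dr":[0.002,0.005,0.002]},{"travel":[0.015,-0.008,0.005],"dr":[0.002,0.005,0.002]},{"travel":[0.015,-0.008,0.005],"dr":[0.002,0.005,0.002]},{"travel":[0.015,-0.008,0.005],"dr":[0.002,0.005,0.002]},{"travel":[0.015,-0.008,0.005],"dr":[0.002,0.005,0.002]},{"travel":[0.015,-0.008,0.005],"dr":[0.002,0.005,0.002]}]' -1
python3 bub.py; python3 go.py .5093 -.0697 .0262 1.2872
python3 - <<'E'
from bench import viewer
import cv2,numpy as np
s=viewer.camera("scene")[:,:,::-1];t=viewer.camera("top")[:,:,::-1]
f=lambda im,x,y,w,h,k:cv2.resize(im[y:y+h,x:x+w],None,fx=k,fy=k,interpolation=cv2.INTER_CUBIC)
cv2.imwrite("pics/s4.png",np.hstack([f(s,295,310,40,60,9),f(t,215,190,50,30,8.8)[:540] if 0 else cv2.copyMakeBorder(f(t,215,190,50,30,8.8),0,540-264,0,0,cv2.BORDER_CONSTANT)]))
E
```

```text
time_s: 20.32
eef_pos: [0.5273, -0.0124, 0.0254]
eef_rot: [0.005, 0.8, 0.601, -0.001]
wrist_force: [-3.2, -11.2, 5.4]
opening: 0.29
t 20.32 lat,along mm [  0.3 -70.7] z 25.4 F [ -3.2 -11.2   5.4] open 0.29 bubble y mm scene (np.float64(1.37), 55) top (np.float64(-2.3), 88)
t 20.42 pos [ 0.5274 -0.0121  0.0254] F [-2.  -9.9  5.7] open 0.289
travel now-axes [-0.402 -0.009 -0.003] final-axes [-0.402 -0.009 -0.005] dr [0.013 0.012 0.002] q6 0.04
```

View pics/s4.png

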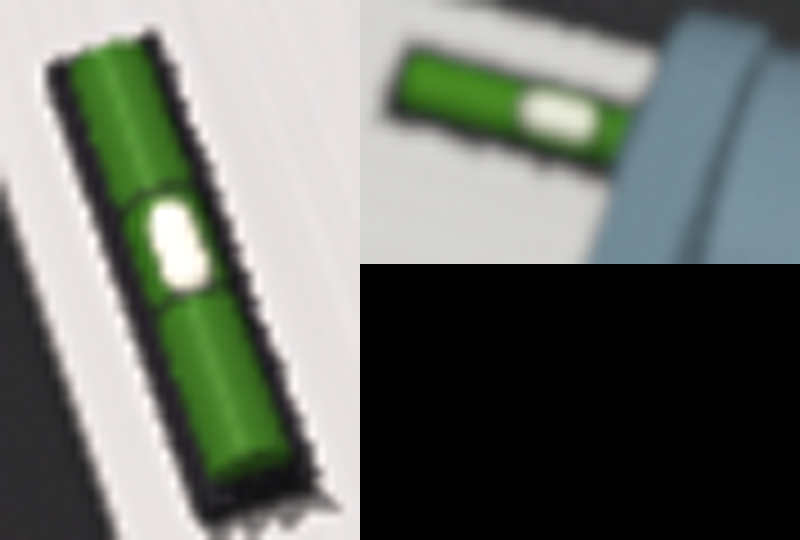

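The bubble at crop (180,246) sits almost centred between lines at about 188 and 295, so it is about 1 mm to the high side. That agrees with the scene estimate of 1.4 mm. The arm is occluding the top view, so I disregard it. One last small push follows.

```bash
python3 -m handwheel '[{"travel":[0.015,-0.008,0.005],"dr":[0.003,0.005,0]},{"travel":[0.015,-0.008,0.005],"dr":[0.003,0.005,0]},{"travel":[0.015,-0.008,0.005],"dr":[0.003,0.005,0]},{"travel":[0.013,-0.008,0.005],"dr":[0.003,0.005,0]},{"travel":[0.013,-0.008,0.005],"dr":[0.003,0.005,0]},{"travel":[0,0,0.003],"dr":[0,0,0]},{"travel":[0,0,0],"dr":[0,0,0]},{"travel":[0,0,0],"dr":[0,0,0]},{"travel":[0,0,0],"dr":[0,0,0]},{"travel":[0,0,0],"dr":[0,0,0]}]' -1
python3 bub.py; python3 go.py .5093 -.0697 .0262 1.2872
```

```text
time_s: 21.35
eef_pos: [0.5282, -0.0094, 0.0254]
eef_rot: [0.005, 0.799, 0.601, -0.0]
wrist_force: [-1.6, -3.7, 1.8]
opening: 0.292
t 21.35 lat,along mm [  0.3 -67.6] z 25.4 F [-1.6 -3.7  1.8] open 0.292 bubble y mm scene (np.float64(0.29), 54) top (np.float64(-3.32), 94)
t 21.45 pos [ 0.5282 -0.0094  0.0254] F [-1.5 -3.2  1.1] open 0.293
travel now-axes [-0.421 -0.009 -0.003] final-axes [-0.421 -0.008 -0.005] dr [0.013 0.012 0.004] q6 0.05
```

```bash
python3 -m handwheel '[{"travel":[0,0,0],"dr":[0,0,0]},{"travel":[0,0,0],"dr":[0,0,0]},{"travel":[0,0,0],"dr":[0,0,0]},{"travel":[0,0,0],"dr":[0,0,0]},{"travel":[0,0,0],"dr":[0,0,0]},{"travel":[0,0,0],"dr":[0,0,0]},{"travel":[0,0,0],"dr":[0,0,0]},{"travel":[0,0,0],"dr":[0,0,0]}]' 1
python3 bub.py
```

```text
time_s: 22.12
eef_pos: [0.5283, -0.0073, 0.0247]
eef_rot: [0.004, 0.799, 0.601, 0.001]
wrist_force: [0.6, -0.4, -0.3]
opening: 1.002
t 22.12 lat,along mm [ -0.2 -65.6] z 24.7 F [ 0.6 -0.4 -0.3] open 1.002 bubble y mm scene (np.float64(0.31), 54) top (np.float64(-3.09), 94)
```

Released, and the bubble holds at 0.3 mm. I raise the gripper straight up, then back it away for a clear view.

```bash
python3 -m handwheel '[{"travel":[0,0,-0.06],"dr":[0,0,0]},{"travel":[0,0,-0.15],"dr":[0,0,0]},{"travel":[0,0,-0.2],"dr":[0,0,0]},{"travel":[0,0,-0.2],"dr":[0,0,0]},{"travel":[0,0,-0.2],"dr":[0,0,0]},{"travel":[-0.2,0,-0.1],"dr":[0,0,0]},{"travel":[-0.2,0,0],"dr":[0,0,0]},{"travel":[-0.2,0,0],"dr":[0,0,0]},{"travel":[-0.2,0,0],"dr":[0,0,0]},{"travel":[-0.2,-0.1,0],"dr":[0,0,0]},{"travel":[-0.2,-0.1,0],"dr":[0,0,0]},{"travel":[-0.2,-0.1,0],"dr":[0,0,0]},{"travel":[0,0,0],"dr":[0,0,0]},{"travel":[0,0,0],"dr":[0,0,0]},{"travel":[0,0,0],"dr":[0,0,0]}]' 1
python3 bub.py
python3 - <<'E'
from bench import viewer
import cv2,numpy as np
s=viewer.camera("scene")[:,:,::-1];t=viewer.camera("top")[:,:,::-1]
f=lambda im,x,y,w,h,k:cv2.resize(im[y:y+h,x:x+w],None,fx=k,fy=k,interpolation=cv2.INTER_CUBIC)
a=f(s,150,150,300,300,1.8); b=f(t,205,185,65,75,4); 
out=np.zeros((600,800,3),np.uint8); out[:540,:540]=a; out[:300,540:800]=b; c=f(s,295,310,40,60,5); out[300:600,540:740]=c
cv2.imwrite("pics/s5.png",out)
E
```

```text
time_s: 23.47
eef_pos: [0.4232, -0.2052, 0.1801]
eef_rot: [0.01, 0.798, 0.602, 0.002]
wrist_force: [0.2, 1.0, 0.4]
opening: 0.997
t 23.47 lat,along mm [ -45.7 -285. ] z 180.1 F [0.2 1.  0.4] open 0.997 bubble y mm scene (np.float64(0.32), 54) top (np.float64(0.91), 53)
```

View pics/s5.png

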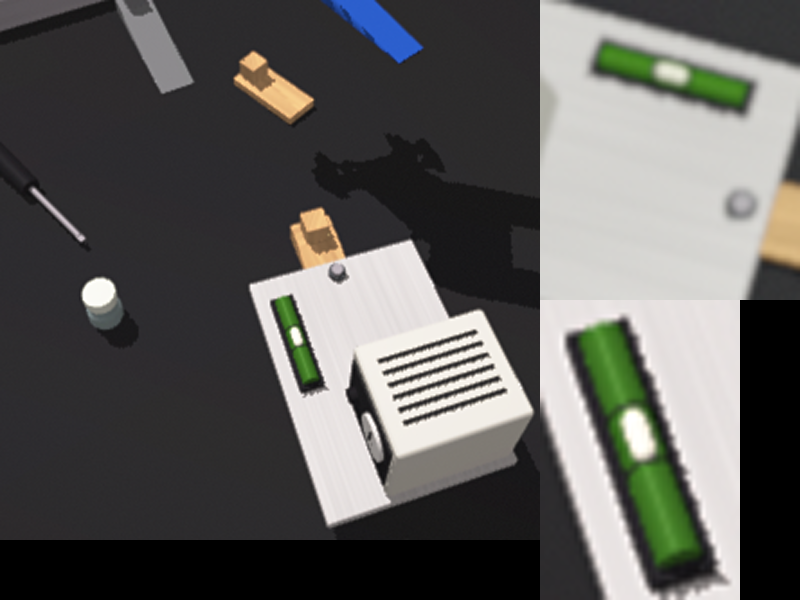

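The bubble (crop 638,434) sits between the two lines in both views; the readings are +0.3 mm (scene) and +0.9 mm (top, now unobstructed). The wedge stays flat under the foot, the robot is clear, and the packer, jar and driver are in place.

```bash
python3 -c "
from bench import ctrl; print(ctrl.hand_in())"
```

```text
the job is handed in; nothing more can be done
None
```

I pushed the pale wedge by its grip block, thin end first, under the low foot at about 8–15 mm/s until the bubble was centred. I then released it, backed the robot off and handed the job in at about 23.6 s; no verdict was reported.

**Last checks:**
- **Bubble:** it sits between the two lines in both views, +0.3 mm off the middle (scene camera) and +0.9 mm (top camera). It did not change after release.
- **Wedge and robot:** the wedge looks flat under the foot, and the gripper is open and clear of everything. Wedge tilt, and whether the foot is bearing on it, were judged from the picture and the steady bubble, not measured.
- **Bystanders:** the packer, jar and driver look where they were. I checked this by eye, not by measurement.

**What disagreed or went wrong on the way:**
- My first bubble reading was wrong (7.5 mm against the true 22 mm); I fixed the image mask before any contact.
- The top camera read about 3–4 mm lower than the scene camera during the last part of the push because the arm blocked its view, so I ignored it there.
- The heel of the wedge lifted about 3 mm once in mid-push and was pressed flat again. The wrist force reached about 28 N then. The contact force between wedge and foot is not reported, so I could not check it.

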